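Change the dies of a pastry press bed

ROBOT

A 6-joint arm with a two-finger parallel gripper is mounted at the origin on the work surface. World frame = base frame: x ahead of the robot, y to its left, z up, the work surface at z = 0. Lengths are in m, angles in rad, forces in N, time in s.
With the tool pointing down it reaches from about 0.3 to 0.875 m from the base axis. Payload 6.4 kg.
Tool frame: the origin (TCP) lies midway between the tips of the shut fingers; the grasp point (between the pads) lies 19 mm behind it; z points along the fingers, y is the line along which they close (so a half turn about z gives the same grasp; the last joint's range is limited). The gripper opens to 85 mm and grips with 20 to 120 N. Pads are 22 mm wide; open, the fingers measure 114 mm over their backs; the gripper's body (76 mm by 85 mm) begins 54 mm behind the grasp point. The pads swing forward as they close: fully open they stand 13 mm farther back than shut.
Start: joints at [-1.525, 0.181, 1.607, -0, 1.354, -0.206], TCP at [0.143, -0.557, 0.231] pointing down, gripper open.
Joint ranges: [-2.99, 2.99], [-0.89, 2.07], [0.3, 2.58], [-1.14, 4.28], [0, 2.63], [-3.12, 3.12]. Speed limits (rad/s): [2.57, 2.57, 3.01, 3.14, 3.14, 3.14].

INTERFACE

Orientations are given as a unit quaternion [w, x, y, z].
In Python, from bench import get_obs, camera, hand_in gives the robot as it stands.
- The arm moves only by the tool carry_out, never from a script. Its argument "plan" is a list that holds one entry, the list of rows, each a list of 7 numbers: the shift along the world's x, y, z in m, then the turn, a rotation vector about the world's x, y, z in rad, then the opening, from 0 (shut) to 1 (fully open). In form: [[[x, y, z, rx, ry, rz, hand], ...]]. A call has exactly 5 rows; each row is the pose to reach, as a shift and turn from the pose commanded when the call began; what a row does not reach only later rows make up. A row lasts 1/12 s, in which the tool goes at most 41.7 mm and 7.16 degrees, less where a joint would pass 70% of its speed; a pose out of reach is approached as far as the arm can. A call with a gripper value outside its range is refused whole. The fingers move at their own pace and stop on an object; the grip force is fixed at half the most. Time passes only in rows, so rows that repeat a pose let the fingers close, or fill a call up. It gives the time, the measured TCP pose, the force, the opening and the grip force at its end, in the units of the state.
- get_obs(): the state, without advancing time (a new reading comes with each control period).
- camera(name): name is "scene" or "top"; returns a dict with "pixels" (420x560x3 uint8, red, green, blue), "z_map" (420x560 float32, m along the optical axis (not along the pixel's ray), 0 where there is no reading), "camera_matrix" (3x3 intrinsics, pixels), "cam_to_world" (4x4, takes a point from camera to world coordinates). Camera axes: x right, y up, looking along -z (the intrinsics and any distortion apply to the point x, -y, -z); pixel columns grow to the right and rows downward; lengths in m; the calibration is good to about 2 mm. A picture is of the moment at which its call begins.
- hand_in(): hands the job in; it is judged then, once.
The state is a dict: "time_s": time; "q": joint angles; "dq": joint speeds; "joint_efforts": joint torques, N m; "eef_pos": TCP position; "eef_rot": TCP orientation; "wrist_force": force on the tool from outside, world axes, zero at the start; "torque": the same for the moment, N m; "opening": opening from 0.0 (shut) to 1.0 (fully open); "grasp_force": force on a finger pad.
Only numpy, scipy, OpenCV 4.12 (cv2) and the standard library are available. Lean on these libraries where they do the work, as an engineer would, in place of code of your own. Each camera call takes 0.05 s, during which the arm holds its last target. There are 200 camera calls.

TASK

Change the dies of the red pastry press bed: take the small round die out of the round well and lay it flat on its base in the white tray, then fit the round die and the square die from the dark wooden board that match the two wells, each fully home and flush with the bed. Set the dies down rather than dropping them, leave the two dies that do not fit where they lie, and do not push or tip anything else on the counter.

Things in the scene. Friction and masses are not known exactly. Their poses are not given: they have to be found in the camera images.
- bed: Fixed red press bed, a block 110 x 170 x 24 mm (x, y, z) with two flat-bottomed wells 10 mm deep in its top: a round one and a square one. Origin: centre of its underside; z up.
- round_well (a point): Centre of the floor of the round well (64 mm diameter, 14 mm above the counter, 42 mm from the bed's centre towards the bed's -y). Axes as the bed.
- square_well (a point): Centre of the floor of the square well (54 x 54 mm, sides along the bed's x and y, 14 mm above the counter, 42 mm from the bed's centre towards the bed's +y). Axes as the bed.
- tray: Fixed white open tray, 170 x 170 mm outside, walls 4 mm thick and 30 mm high, inner floor 4 mm above the counter. Origin: centre of its underside; z up.
- board: Fixed dark wooden pastry board 200 x 200 x 12 mm on which four of the dies lie at the start. Origin: centre of its underside; z up.
- disc_small: Small round die: aluminium disc 50 mm in diameter, 10 mm thick, with an upright black round knob 18 mm in diameter on its centre, from 10 to 38 mm above its underside. At the start it lies loose in the round well, anywhere the well's play allows. Origin: centre of its underside; z up.
- disc_medium: Medium round die: the same but 60 mm in diameter, the one that fits the round well. Starts on the board. Disc 10 mm thick, with an upright black round knob 18 mm in diameter on its centre, from 10 to 38 mm above its underside. About 0.12 kg. Origin: centre of its underside; z up.
- disc_large: Large round die: the same but 70 mm in diameter, too large for the well. Starts on the board. Origin: centre of its underside; z up.
- square_large: Larger square die: aluminium plate 50 x 50 mm, 10 mm thick, with an upright black grip bar on its centre, 30 mm long along the plate's x axis, 14 mm thick along y, from 10 to 38 mm above the underside; the one that fits the square well, any of four ways round. Starts on the board at any yaw. About 0.12 kg. Origin: centre of its underside; z up.
- square_small: Smaller square die: the same but 40 x 40 mm, too small for the well. Starts on the board. Origin: centre of its underside; z up.
- jar: Loose tall amber jar with blue cap, 40 mm diameter, 120 mm high, standing on the counter close beside the bed's +x long side, within reach of the gripper's body. Origin: centre of its underside; z up.
- nozzle: Loose steel piping nozzle, a cone 22 mm across the foot and 34 mm high, standing on the board among the dies. Origin: centre of its underside; z up.
- cutter: Loose copper ring cutter, 44 mm outside diameter, 25 mm high, standing on the tray's floor towards the tray's -x side. Origin: centre of its underside; z up.
- timer: Loose yellow kitchen timer, 60 mm diameter, 55 mm high, on the counter. Origin: centre of its underside; z up.
- spice: Loose small spice pot, 42 mm diameter, 60 mm high, on the counter. Origin: centre of its underside; z up.
- egg_cup: Loose blue egg cup with a brown egg, 44 mm diameter, 64 mm high, on the counter. Origin: centre of its underside; z up.
- ramekin: Loose white ramekin, 64 mm diameter, 45 mm high, on the counter. Origin: centre of its underside; z up.
Not all that is in view belongs to the job. What is shaped like the disc_small but green, purple or turquoise is not meant.

How it is judged:
At the end, for the whole second after the job is handed in: Medium disc and larger square on their wells' floors (centre within 3.5 mm, at most 2 mm high, tilt under 0.05 rad); small disc flat in the tray (within 65 mm of its centre along both tray axes, underside under 8 mm above the counter, tilt under 0.1 rad); all three at rest (horizontal distance between disc_medium and round_well below 0.0035 m and z of disc_medium in the frame of round_well between -0.003 and 0.002 m and angle between each of disc_medium, square_large's own z axis and vertical below 0.05 rad and linear speed of each of disc_medium, square_large, disc_small below 0.02 m/s and horizontal distance between square_large and square_well below 0.0035 m and z of square_large in the frame of square_well between -0.003 and 0.002 m and x of disc_small in the frame of tray between -0.065 and 0.065 m and y of disc_small in the frame of tray between -0.065 and 0.065 m and z of disc_small in the frame of tray below 0.008 m and angle between disc_small's own z axis and vertical below 0.1 rad); the robot touches nothing.
It fails at once if a bystander (jar, nozzle, cutter, timer, spice pot, egg cup, ramekin) is pushed more than 25 mm or tipped over ((distance of jar from where it was at the start of the episode above 0.025 m or angle between jar's own z axis and vertical above 0.6 rad) or (distance of nozzle from where it was at the start of the episode above 0.025 m or angle between nozzle's own z axis and vertical above 0.6 rad) or (distance of cutter from where it was at the start of the episode above 0.025 m or angle between cutter's own z axis and vertical above 0.6 rad) or (distance of timer from where it was at the start of the episode above 0.025 m or angle between timer's own z axis and vertical above 0.6 rad) or (distance of spice from where it was at the start of the episode above 0.025 m or angle between spice's own z axis and vertical above 0.6 rad) or (distance of egg_cup from where it was at the start of the episode above 0.025 m or angle between egg_cup's own z axis and vertical above 0.6 rad) or (distance of ramekin from where it was at the start of the episode above 0.025 m or angle between ramekin's own z axis and vertical above 0.6 rad)).
It fails at once if a die that does not fit (large disc, smaller square) is moved more than 25 mm (distance of any of disc_large, square_small from where it was at the start of the episode above 0.025 m).
It fails at once if a die is dropped into tray or bed: still above 0.6 m/s within 20 mm of its resting height there ((x of disc_small in the frame of tray between -0.085 and 0.085 m and y of disc_small in the frame of tray between -0.085 and 0.085 m and z of disc_small in the frame of tray between 0.006 and 0.024 m and linear speed of disc_small above 0.6 m/s) or (x of disc_medium in the frame of bed between -0.085 and 0.085 m and y of disc_medium in the frame of bed between -0.085 and 0.085 m and z of disc_medium in the frame of bed between 0.016 and 0.034 m and linear speed of disc_medium above 0.6 m/s) or (x of square_large in the frame of bed between -0.085 and 0.085 m and y of square_large in the frame of bed between -0.085 and 0.085 m and z of square_large in the frame of bed between 0.016 and 0.034 m and linear speed of square_large above 0.6 m/s)).
It also fails if it takes over 72 s, if anything falls off the work surface, if the arm or the gripper's body presses on something with over 40 N, if the wrist force passes 120 N, or if a joint passes its speed limit or range.

## Working session

There is one attempt and no reset: what is moved stays moved. The work goes in short steps, Python scripts to look and compute and a tool call to move; the robot and the scene stay as the last step left them, time stands still between calls to the robot, and variables do not carry over. Pictures are saved under pics/ and viewed, at most 10 in all, crops included, and the job is handed in when it is done.

Besides the shell and the picture viewer there is one more tool, called after ">>>" by a JSON object that holds its "method" and its "body". carry_out: Moves the arm, as the interface text tells. Its arguments: {"type":"object","properties":{"plan":{"type":"array","items":{"type":"array","items":{"type":"array","items":{"type":"number"}}}}},"required":["plan"]}

```bash
mkdir -p pics; python3 - <<'E'
from bench import get_obs,camera
import cv2,numpy as np
o=get_obs();print(o)
for n in("top","scene"):
    c=camera(n);np.savez(n+'.npz',**c);print(n,c['camera_matrix'],c['cam_to_world'])
    cv2.imwrite(f'pics/{n}0.png',cv2.resize(c['pixels'][:,:,::-1],(800,600),interpolation=cv2.INTER_CUBIC))
E
```

```text
{'time_s': 0.0, 'q': array([-1.52528604e+00,  1.81550230e-01,  1.60799296e+00,  1.86423307e-05,
        1.35381115e+00, -2.06296897e-01]), 'dq': array([ 0.0008203 ,  0.00024254, -0.00089071,  0.00084707,  0.00051582,
       -0.00021801]), 'joint_efforts': array([ 2.91503568e-05, -4.44864142e+01, -3.51340842e+01, -2.43587328e-04,
        9.02597472e-03,  2.89404852e-05]), 'eef_pos': array([ 0.14326282, -0.55630101,  0.23038627]), 'eef_rot': array([-8.77266650e-04,  9.92084475e-01,  1.25569179e-01,  7.98090072e-05]), 'wrist_force': array([ 0.73290433, -0.38674541, -0.13342001]), 'torque': array([ 0.00170864, -0.07255139,  0.02761608]), 'grasp_force': 0.0, 'opening': 1.0008542186729126}
top [[390.90747437   0.         281.09723274]
 [  0.         390.90747437 209.66772353]
 [  0.           0.           1.        ]] [[ 0.02726125  0.9885543  -0.14838202  0.39816542]
 [-0.99929967  0.03075652  0.02131208 -0.04029631]
 [ 0.02563187  0.14769711  0.98870045  0.95877951]
 [ 0.          0.          0.          1.        ]]
scene [[405.31449767   0.         274.43244405]
 [  0.         405.31449767 206.62489743]
 [  0.           0.           1.        ]] [[-0.3185717  -0.55539407  0.76814679  1.26141525]
 [ 0.947746   -0.17207949  0.26863763  0.20995385]
 [-0.01701744  0.8135884   0.58119216  0.59986065]
 [ 0.          0.          0.          1.        ]]
```

View pics/top0.png

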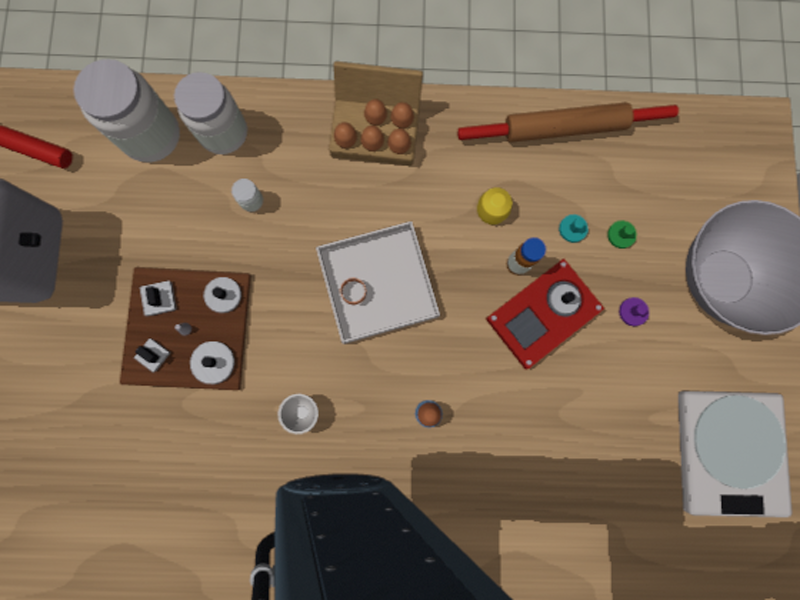

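View pics/scene0.png

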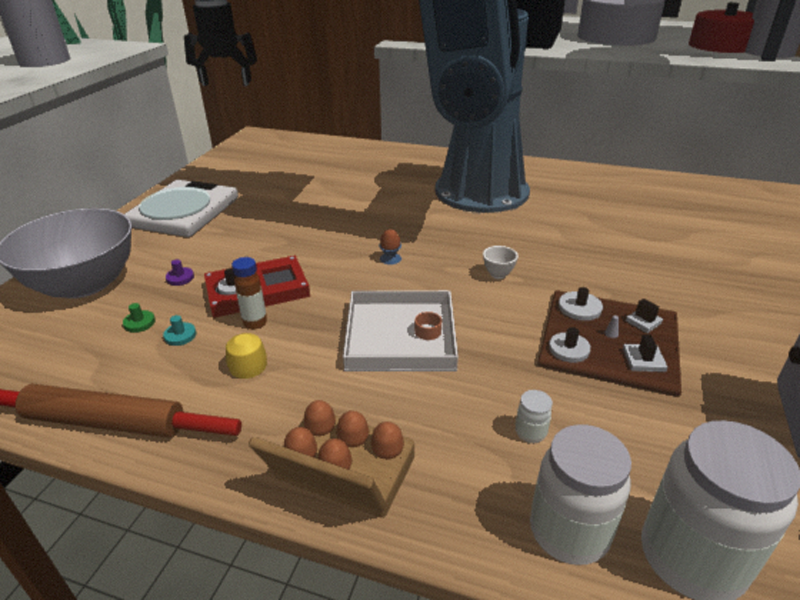

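The top view shows the board at left, with discs at (222,295) and (212,362), squares at (157,298) and (151,355), and the nozzle at (184,328). The tray is in the middle with the cutter at (355,291). The bed is at (545,315) with the small disc at (566,298) and the jar at its upper left (525,255). I'll measure from enlarged crops and the depth cloud.

```bash
cat > h.py <<'E'
import numpy as np,cv2
def ray(c,u,v,z):
    K,T=c['camera_matrix'],c['cam_to_world']
    d=T[:3,:3]@np.array([(u-K[0,2])/K[0,0],-(v-K[1,2])/K[1,1],-1]); o=T[:3,3]
    return o+d*(z-o[2])/d[2]
def proj(c,p):
    K,T=c['camera_matrix'],c['cam_to_world']; q=T[:3,:3].T@(np.asarray(p)-T[:3,3])
    return K[0,0]*q[0]/-q[2]+K[0,2], K[1,1]*-q[1]/-q[2]+K[1,2]
def cloud(c):
    K,T=c['camera_matrix'],c['cam_to_world'];Z=c['z_map'].astype(float)
    v,u=np.mgrid[:Z.shape[0],:Z.shape[1]]
    P=np.stack([(u-K[0,2])/K[0,0]*Z,-(v-K[1,2])/K[1,1]*Z,-Z],-1)
    return P@T[:3,:3].T+T[:3,3]
E
python3 - <<'E'
from h import *
c=dict(np.load('top.npz'));P=cloud(c);s=.7
g=c['pixels'].astype(int)
for n,(x,y) in dict(board=(140,370),counter=(460,260),tray=(400,280),ds=(568,297),dm_a=(222,292),dm_b=(210,362),sq_a=(155,297),sq_b=(149,354)).items():
    u,v=int(x*s),int(y*s);print(n,P[v,u].round(4))
def crop(x0,y0,x1,y1,f):
    x0,y0,x1,y1=[int(a*s) for a in(x0,y0,x1,y1)]
    print(x0,y0);return cv2.resize(c['pixels'][y0:y1,x0:x1,::-1],None,fx=f,fy=f,interpolation=cv2.INTER_CUBIC)
cv2.imwrite('pics/c1.png',crop(115,260,255,395,6)); cv2.imwrite('pics/c2.png',crop(470,180,660,375,4.3))
# dark knobs and bright plates by height
for n,(x0,y0,x1,y1),zb in [('ds',(545,275,595,320),.014),('A',(200,272,246,316),.012),('B',(186,338,240,388),.012),('sqA',(137,276,180,320),.012),('sqB',(130,335,176,375),.012)]:
    sl=np.s_[int(y0*s):int(y1*s),int(x0*s):int(x1*s)];p=P[sl].reshape(-1,3);m=p[:,2]>zb+.033
    q=p[m];print(n,'knob n',m.sum(),np.median(q,0).round(4),((q.max(0)+q.min(0))/2).round(4),np.ptp(q,axis=0).round(4))
    col=g[sl].reshape(-1,3);m=(abs(p[:,2]-zb-.01)<.004)&(col.min(1)>120);
    if m.sum()>5:
        q=p[m][:,:2].astype(np.float32);print('  plate',m.sum(),cv2.minAreaRect(q),cv2.minEnclosingCircle(q))
# bed, tray outlines
hsv=cv2.cvtColor(c['pixels'],cv2.COLOR_RGB2HSV)
red=((hsv[...,0]<8)|(hsv[...,0]>172))&(hsv[...,1]>180)&(hsv[...,2]>90)
m=np.zeros_like(red);m[175:265,330:430]=1;m&=red&(abs(P[...,2]-.024)<.006)
print('bed',cv2.minAreaRect(P[m][:,:2].astype(np.float32)),np.median(P[m][:,2]))
m=np.zeros_like(red);m[150:245,215:315]=1;m&=(abs(P[...,2]-.03)<.006)
print('tray',cv2.minAreaRect(P[m][:,:2].astype(np.float32)))
E
```

```text
board [0.4082 0.3697 0.0152]
counter [ 0.6153 -0.1617  0.0013]
tray [ 0.5754 -0.0572  0.0057]
ds [ 0.5492 -0.334   0.0518]
dm_a [0.5385 0.2346 0.0516]
dm_b [0.4246 0.2452 0.0487]
sq_a [0.5286 0.3439 0.0478]
sq_b [0.4355 0.344  0.0488]
80 182
329 125
ds knob n 52 [ 0.5492 -0.3378  0.0517] [ 0.4776 -0.1934  0.503 ] [0.1588 0.3062 0.9116]
  plate 218 ((0.5499058961868286, -0.33899080753326416), (0.04648589342832565, 0.048617832362651825), 80.56682586669922) ((0.549974262714386, -0.33930617570877075), 0.024879509583115578)
A knob n 50 [0.5386 0.2408 0.0499] [0.472  0.1049 0.5019] [0.1478 0.2904 0.9138]
  plate 356 ((0.5396894216537476, 0.24299156665802002), (0.05669866129755974, 0.0575767457485199), 1.6670653820037842) ((0.5388014912605286, 0.24260570108890533), 0.02969713695347309)
B knob n 57 [0.4245 0.2496 0.0496] [0.416  0.1092 0.5019] [0.0356 0.2991 0.9138]
  plate 558 ((0.4257729947566986, 0.2506403923034668), (0.06612449884414673, 0.06721783429384232), 1.5976604223251343) ((0.42499712109565735, 0.2511416971683502), 0.03488519415259361)
sqA knob n 84 [0.5304 0.3488 0.0497] [0.4715 0.1597 0.5021] [0.1467 0.4    0.9134]
  plate 209 ((0.5301946401596069, 0.3503255248069763), (0.05051937326788902, 0.049028635025024414), 14.089312553405762) ((0.5292468667030334, 0.3500485122203827), 0.033120591193437576)
sqB knob n 87 [0.4335 0.3491 0.0497] [0.4224 0.1623 0.5022] [0.0485 0.4052 0.9131]
  plate 123 ((0.43450507521629333, 0.3515866994857788), (0.03946925327181816, 0.039240747690200806), 55.425052642822266) ((0.43453264236450195, 0.35079044103622437), 0.02638077177107334)
bed ((0.5241323113441467, -0.30580228567123413), (0.10856395959854126, 0.1691126525402069), 38.95869827270508) 0.023708416713050018
tray ((0.5699024796485901, -0.018641263246536255), (0.170411616563797, 0.1700640618801117), 17.52597427368164)
```

View pics/c1.png

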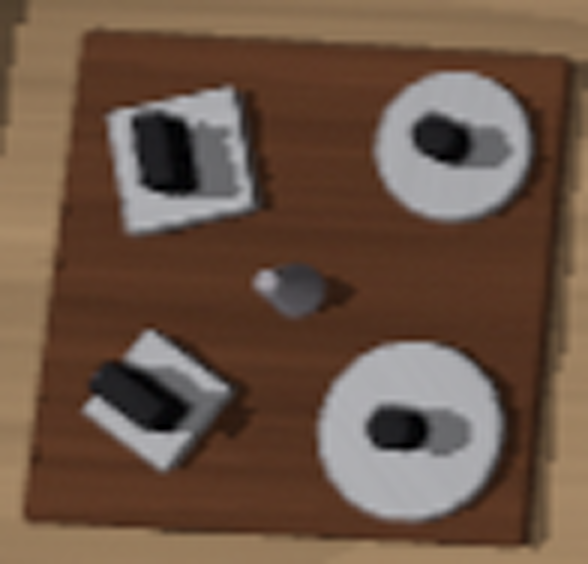

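View pics/c2.png

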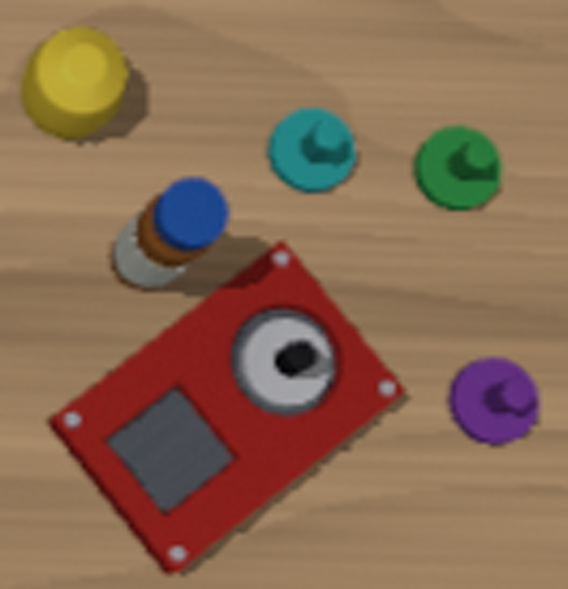

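The board crop shows the medium disc at the upper right and the large disc at the lower right. The large square is at the upper left and the small square at the lower left, with the nozzle central at (290,290). The bed crop shows the round well at (285,360), the square well at (170,450), and the jar foot near (150,262). Plate sizes of 50, 60 and 70 mm for the discs and 50 and 40 mm for the squares match the outlines, and so do the bed and tray sizes. Next I'll locate the obstacles and refine the wells and the bar.

```bash
python3 - <<'E'
from h import *
c=dict(np.load('top.npz'));P=cloud(c);a=np.deg2rad(38.96);R=np.array([[np.cos(a),-np.sin(a)],[np.sin(a),np.cos(a)]]);b=np.array([.5241,-.3058])
print('wells',b+R@[0,-.042],b+R@[0,.042])
f=lambda x,y:(329+x/4.3,125+y/4.3)
j=ray(c,*f(193,213),.12);print('jar top',j,'bedframe',R.T@(j[:2]-b))
# square well by corners in crop c2, at top z .024
q=[ray(c,*f(*k),.024)[:2] for k in((178,386),(236,458),(167,514),(106,440))];print('sqwell',np.mean(q,0),[np.linalg.norm(q[i]-q[i-1]).round(4) for i in range(4)])
q=[ray(c,*f(*k),.024)[:2] for k in((281,258),(388,388),(177,553),(72,420))];print('studs centre',np.mean(q,0))
print('round well',ray(c,*f(285,361),.024))
g=lambda x,y:(80+x/6,182+y/6)
print('nozzle',ray(c,*g(265,280),.046))
# square_large bar top
for n,box in(('L',(100,90,260,240)),):
    u0,v0=map(int,g(*box[:2]));u1,v1=map(int,g(*box[2:]));p=P[v0:v1,u0:u1].reshape(-1,3);q=p[(p[:,2]>.046)&(p[:,2]<.055)]
    print('bar',cv2.minAreaRect(q[:,:2].astype(np.float32)),q.mean(0))
q=[ray(c,*g(*k),.022)[:2] for k in((106,113),(236,85),(258,205),(130,232))];print('sq',np.mean(q,0),[(np.linalg.norm(q[i]-q[i-1]).round(4),np.rad2deg(np.arctan2(*(q[i]-q[i-1])[::-1])).round(1)) for i in range(4)])
m=np.zeros(P.shape[:2],bool);m[190:217,233:262]=1;m&=(abs(P[...,2]-.029)<.004)
print('cutter',cv2.minEnclosingCircle(P[m][:,:2].astype(np.float32)))
# scene cam cross-check
s=dict(np.load('scene.npz'));Q=cloud(s)
hsv=cv2.cvtColor(s['pixels'],cv2.COLOR_RGB2HSV)
m=((hsv[...,0]<8)|(hsv[...,0]>172))&(hsv[...,1]>170)&(abs(Q[...,2]-.024)<.006)&(abs(Q[...,0]-.52)<.13)&(abs(Q[...,1]+.3)<.13)
print('bed scene',cv2.minAreaRect(Q[m][:,:2].astype(np.float32)))
for n,(x,y),z in(('ds',(.55,-.339),.024),('dm',(.539,.243),.022),('sq',(.530,.350),.022)):
    m=(s['pixels'].min(2)>110)&(abs(Q[...,2]-z)<.004)&(np.hypot(Q[...,0]-x,Q[...,1]-y)<.04);pp=Q[m][:,:2].astype(np.float32)
    print(n,cv2.minEnclosingCircle(pp),cv2.minAreaRect(pp))
E
```

```text
wells [ 0.55050866 -0.33845858] [ 0.49769134 -0.27314142]
jar top [ 0.60904028 -0.2615931   0.12      ] bedframe [ 0.09384461 -0.01903392]
sqwell [ 0.4966757  -0.27384013] [np.float64(0.0518), np.float64(0.0514), np.float64(0.0509), np.float64(0.053)]
studs centre [ 0.52351531 -0.30713819]
round well [ 0.54887376 -0.33870498  0.024     ]
nozzle [0.47926041 0.30294907 0.046     ]
bar ((0.5301198363304138, 0.34930533170700073), (0.02915964461863041, 0.014158491976559162), 14.02895736694336) [0.5302466  0.34902108 0.04961005]
sq [0.52905225 0.3487695 ] [(np.float64(0.0496), np.float64(16.4)), (np.float64(0.0521), np.float64(-75.5)), (np.float64(0.05), np.float64(-165.0)), (np.float64(0.0509), np.float64(104.0))]
cutter ((0.5439916253089905, 0.03135233744978905), 0.034172266721725464)
bed scene ((0.5270836353302002, -0.3063214421272278), (0.11452111601829529, 0.168997660279274), 38.67472457885742)
ds ((0.5561133027076721, -0.3440379500389099), 0.02277064323425293) ((0.5618689656257629, -0.3471706211566925), (0.04464259743690491, 0.022545959800481796), 60.15019989013672)
dm ((0.5402119159698486, 0.2434035688638687), 0.03116183541715145) ((0.5406097173690796, 0.24152886867523193), (0.05602680519223213, 0.05703148618340492), 3.175355911254883)
sq ((0.5319510102272034, 0.3489217162132263), 0.03299715369939804) ((0.532262921333313, 0.34970980882644653), (0.05228990316390991, 0.049333520233631134), 14.756097793579102)
```

>>> {"method": "carry_out", "body": {"plan": [[[0.034,0.018,0,0,0,0.086,0.5],[0.068,0.036,0,0,0,0.172,0.5],[0.102,0.055,0,0,0,0.258,0.5],[0.136,0.073,0,0,0,0.344,0.5],[0.17,0.091,0,0,0,0.428,0.5]]]}}

```text
time_s: 0.52
eef_pos: [0.3144, -0.4646, 0.2309]
eef_rot: [-0.0, 0.942, 0.335, 0.0]
wrist_force: [0.6, 0.0, 0.1]
opening: 0.496
grasp_force: 0.0
```

>>> {"method": "carry_out", "body": {"plan": [[[0.034,0.018,0,0,0,0,0.5],[0.068,0.036,0,0,0,0,0.5],[0.102,0.055,0,0,0,0,0.5],[0.136,0.073,0,0,0,0,0.5],[0.17,0.091,0,0,0,0,0.5]]]}}

```text
time_s: 0.93
eef_pos: [0.4846, -0.3734, 0.2309]
eef_rot: [-0.0, 0.943, 0.333, -0.0]
wrist_force: [0.5, -0.9, 0.5]
opening: 0.502
grasp_force: 0.0
```

>>> {"method": "carry_out", "body": {"plan": [[[0.034,0.018,0,0,0,0,0.5],[0.0667,0.036,-0.01,0,0,0,0.5],[0.0667,0.036,-0.04,0,0,0,0.5],[0.0667,0.036,-0.08,0,0,0,0.5],[0.0667,0.036,-0.1,0,0,0,0.5]]]}}

```text
time_s: 1.35
eef_pos: [0.5489, -0.3363, 0.1264]
eef_rot: [-0.002, 0.942, 0.334, -0.001]
wrist_force: [-1.2, 0.4, -1.0]
opening: 0.499
grasp_force: 0.0
```

>>> {"method": "carry_out", "body": {"plan": [[[0,0,-0.03,0,0,0,0.5],[0,0,-0.06,0,0,0,0.5],[0,0,-0.071,0,0,0,0.5],[0,0,-0.071,0,0,0,0.5],[0,0,-0.071,0,0,0,0.5]]]}}

```text
time_s: 1.77
eef_pos: [0.5498, -0.3388, 0.0603]
eef_rot: [-0.0, 0.943, 0.333, -0.0]
wrist_force: [-0.2, -0.2, 0.7]
opening: 0.501
grasp_force: 0.0
```

```bash
cat > look.py <<'E'
import sys
from h import *
from bench import get_obs,camera
def look(name,pt,r=45,rows=55):
    o=get_obs();print(o['eef_pos'].round(4),o['eef_rot'].round(4),o['opening'].round(3),o['wrist_force'].round(1),o['time_s'])
    ims=[]
    for n in('top','scene'):
        c=camera(n);np.savez(f'{name}_{n}.npz',**c);u,v=map(int,proj(c,pt));v=min(max(v,r),419-r);u=min(max(u,r),559-r)
        print(n,u-r,v-r);ims.append(cv2.resize(c['pixels'][v-r:v+r,u-r:u+r,::-1],(400,400),interpolation=cv2.INTER_CUBIC))
    cv2.imwrite(f'pics/{name}.png',np.hstack(ims))
if __name__=='__main__': look(sys.argv[1],[float(x) for x in sys.argv[2:5]])
E
python3 look.py g1 .55 -.339 .03
```

```text
Traceback (most recent call last):
  File "look.py", line 11, in <module>
    if __name__=='__main__': look(sys.argv[1],[float(x) for x in sys.argv[2:5]])
                             ~~~~^^^^^^^^^^^^^^^^^^^^^^^^^^^^^^^^^^^^^^^^^^^^^^^
  File "look.py", line 5, in look
    o=get_obs();print(o['eef_pos'].round(4),o['eef_rot'].round(4),o['opening'].round(3),o['wrist_force'].round(1),o['time_s'])
                                                                  ^^^^^^^^^^^^^^^^^^
AttributeError: 'float' object has no attribute 'round'
```

```bash
sed -i "s/o\['opening'\].round(3)/round(o['opening'],3)/" look.py; python3 look.py g1 .55 -.339 .03
```

```text
[ 0.5498 -0.3388  0.0603] [-5.000e-04  9.428e-01  3.334e-01 -3.000e-04] 0.501 [-0.2 -0.2  0.7] 1.7667
top 351 163
scene 117 151
```

View pics/g1.png

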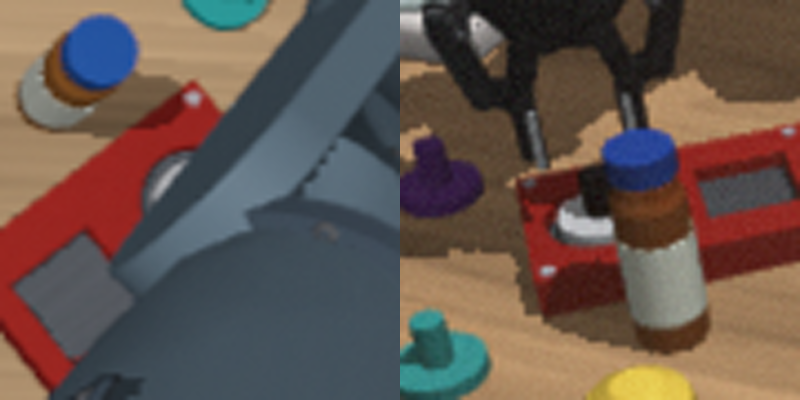

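The scene view shows the fingertips at (535,160) and (632,125) straddling the knob at (597,185), and the jar is clear. The arm hides this spot in the top view. I'll descend and grip.

>>> {"method": "carry_out", "body": {"plan": [[[0,0,-0.02,0,0,0,0.5],[0,0,-0.033,0,0,0,0.5],[0,0,-0.033,0,0,0,0.5],[0,0,-0.033,0,0,0,0.3],[0,0,-0.033,0,0,0,0.0]]]}}

```text
time_s: 2.28
eef_pos: [0.5504, -0.3393, 0.0282]
eef_rot: [0.0, 0.943, 0.333, 0.0]
wrist_force: [0.3, -0.2, 0.4]
opening: 0.229
grasp_force: 0.0
```

>>> {"method": "carry_out", "body": {"plan": [[[0,0,0,0,0,0,0],[0,0,0,0,0,0,0],[0,0,0,0,0,0,0],[0,0,0,0,0,0,0],[0,0,0.005,0,0,0,0]]]}}

```text
time_s: 2.7
eef_pos: [0.5496, -0.3385, 0.0319]
eef_rot: [-0.0, 0.943, 0.333, -0.0]
wrist_force: [-0.4, 0.3, -1.4]
opening: 0.191
grasp_force: 58.9
```

>>> {"method": "carry_out", "body": {"plan": [[[0,0,0.035,0,0,0,0],[0,0,0.07,0,0,0,0],[0,0,0.105,0,0,0,0],[0,0,0.14,0,0,0,0],[0.0,0.03,0.14,0,0,0,0]]]}}

```text
time_s: 3.12
eef_pos: [0.5532, -0.3159, 0.1815]
eef_rot: [0.007, 0.943, 0.332, 0.003]
wrist_force: [1.7, -0.7, 1.2]
opening: 0.185
grasp_force: 58.8
```

>>> {"method": "carry_out", "body": {"plan": [[[0.004,0.04,0,0,0,0,0],[0.008,0.08,0,0,0,0,0],[0.012,0.12,0,0,0,0,0],[0.016,0.16,0,0,0,0,0],[0.02,0.2,0,0,0,0,0]]]}}

```text
time_s: 3.53
eef_pos: [0.5694, -0.1069, 0.1721]
eef_rot: [-0.0, 0.943, 0.333, -0.0]
wrist_force: [-0.4, 0.2, -1.2]
opening: 0.191
grasp_force: 58.8
```

>>> {"method": "carry_out", "body": {"plan": [[[0.005,0.035,0,0,0,0,0],[0.009,0.062,0,0,0,0,0],[0.009,0.062,-0.03,0,0,0,0],[0.009,0.062,-0.06,0,0,0,0],[0.009,0.062,-0.08,0,0,0,0]]]}}

```text
time_s: 3.95
eef_pos: [0.5776, -0.0454, 0.09]
eef_rot: [-0.001, 0.942, 0.334, -0.001]
wrist_force: [-0.6, 0.2, -1.2]
opening: 0.187
grasp_force: 58.9
```

```bash
python3 look.py g2 .57 -.025 .03
```

```text
[ 0.5776 -0.0454  0.09  ] [-7.000e-04  9.425e-01  3.343e-01 -1.000e-03] 0.187 [-0.6  0.2 -1.2] 3.95
top 221 150
scene 232 178
```

View pics/g2.png

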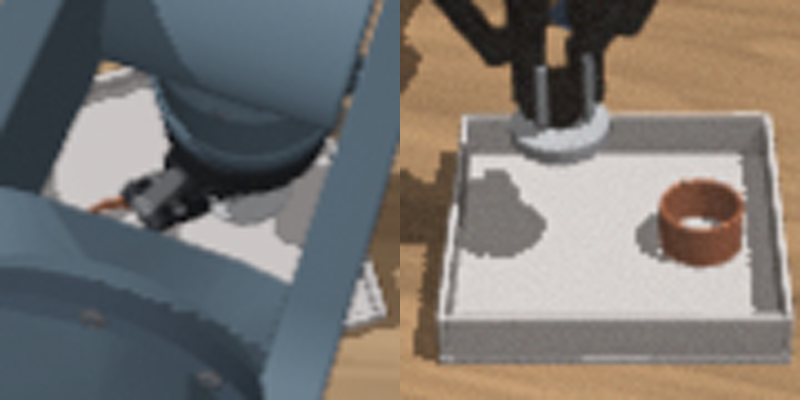

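The disc hangs level at (560,130) in the scene half, inside the tray and well clear of the cutter at (700,220). I'll lower it.

>>> {"method": "carry_out", "body": {"plan": [[[0,0,-0.03,0,0,0,0],[0,0,-0.055,0,0,0,0],[0,0,-0.066,0,0,0,0],[0,0,-0.071,0,0,0,0],[0,0,-0.074,0,0,0,0]]]}}

```text
time_s: 4.47
eef_pos: [0.5793, -0.0471, 0.0187]
eef_rot: [0.0, 0.943, 0.333, 0.0]
wrist_force: [0.1, -0.1, -2.0]
opening: 0.189
grasp_force: 58.9
```

>>> {"method": "carry_out", "body": {"plan": [[[0,0,0,0,0,0,0],[0,0,-0.001,0,0,0,0],[0,0,-0.001,0,0,0,0],[0,0,-0.001,0,0,0,0.3],[0,0,-0.001,0,0,0,0.5]]]}}

```text
time_s: 4.88
eef_pos: [0.5797, -0.047, 0.0182]
eef_rot: [0.0, 0.943, 0.333, 0.001]
wrist_force: [0.1, -0.2, -0.2]
opening: 0.431
grasp_force: 0.0
```

>>> {"method": "carry_out", "body": {"plan": [[[0,0,0.02,0,0,0,0.5],[0,0,0.05,0,0,0,0.5],[0,0,0.085,0,0,0,0.5],[0,0,0.12,0,0,0,0.5],[-0.005,0.037,0.12,0,0,0,0.5]]]}}

```text
time_s: 5.3
eef_pos: [0.5804, -0.0155, 0.1463]
eef_rot: [0.005, 0.944, 0.331, 0.006]
wrist_force: [2.5, 0.2, 0.9]
opening: 0.498
grasp_force: 0.0
```

>>> {"method": "carry_out", "body": {"plan": [[[-0.0055,0.04,0,0,0,0,0.5],[-0.011,0.08,0,0,0,0,0.5],[-0.0165,0.12,0,0,0,0,0.5],[-0.022,0.16,0,0,0,0,0.5],[-0.0275,0.2,0,0,0,0,0.5]]]}}

```text
time_s: 5.72
eef_pos: [0.5461, 0.1919, 0.1381]
eef_rot: [0.0, 0.943, 0.333, 0.001]
wrist_force: [0.9, 0.3, 0.5]
opening: 0.503
grasp_force: 0.0
```

>>> {"method": "carry_out", "body": {"plan": [[[-0.005,0.035,0,0,0,0,0.5],[-0.0072,0.0527,-0.01,0,0,0,0.5],[-0.0072,0.0527,-0.04,0,0,0,0.5],[-0.0072,0.0527,-0.065,0,0,0,0.5],[-0.0072,0.0527,-0.075,0,0,0,0.5]]]}}

```text
time_s: 6.13
eef_pos: [0.5369, 0.243, 0.0593]
eef_rot: [-0.0, 0.943, 0.334, -0.002]
wrist_force: [-1.8, -0.6, -0.8]
opening: 0.504
grasp_force: 0.0
```

```bash
python3 look.py g3 .539 .24 .03
```

```text
[0.5369 0.243  0.0593] [-2.000e-04  9.426e-01  3.340e-01 -2.200e-03] 0.504 [-1.8 -0.6 -0.8] 6.1333
top 110 160
scene 353 192
```

View pics/g3.png

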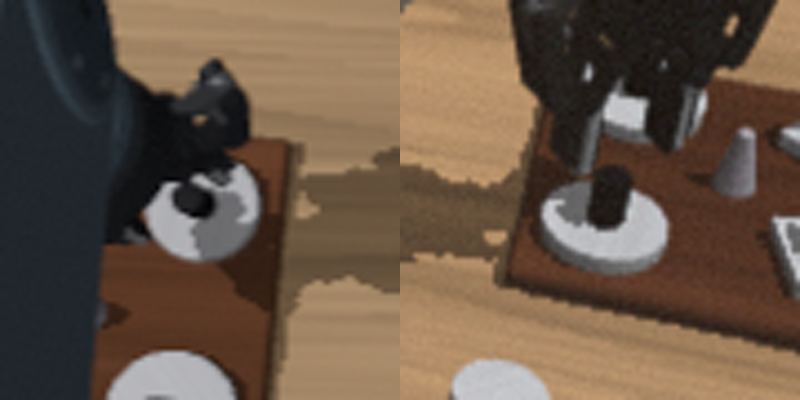

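```bash
python3 - <<'E'
from h import *
c=dict(np.load('g3_scene.npz'))
for p in((.539,.2427,.05),(.537,.243,.0593),(.539,.2427,.065),(.537+.021*.63,.243-.021*.777,.065),(.537-.021*.63,.243+.021*.777,.065)):
    u,v=proj(c,p);print(p,round(400+(u-353)*4.444),round((v-192)*4.444))
# top: knob and plate again
c=dict(np.load('g3_top.npz'));print([((u-110)*4.444,(v-160)*4.444) for u,v in [proj(c,(.539,.2427,.05)),proj(c,(.537,.243,.065))]])
E
```

```text
(0.539, 0.2427, 0.05) 614 173
(0.537, 0.243, 0.0593) 618 155
(0.539, 0.2427, 0.065) 619 148
(0.55023, 0.226683, 0.065) 582 156
(0.5237700000000001, 0.259317, 0.065) 657 136
[(np.float64(185.48832426012396), np.float64(194.66194521795168)), (np.float64(175.86125075770627), np.float64(193.7440530913363))]
```

The fingers and knob at (612,180) project where they should, with the finger faces straddling it. I'll descend, grip and lift.

>>> {"method": "carry_out", "body": {"plan": [[[0,0,-0.02,0,0,0,0.5],[0,0,-0.037,0,0,0,0.5],[0,0,-0.037,0,0,0,0.5],[0,0,-0.037,0,0,0,0.3],[0,0,-0.037,0,0,0,0.0]]]}}

```text
time_s: 6.65
eef_pos: [0.5407, 0.2429, 0.0272]
eef_rot: [0.0, 0.943, 0.333, 0.001]
wrist_force: [0.1, -0.8, 1.3]
opening: 0.23
grasp_force: 0.0
```

>>> {"method": "carry_out", "body": {"plan": [[[0,0,0,0,0,0,0],[0,0,0,0,0,0,0],[0,0,0,0,0,0,0],[0,0,0.005,0,0,0,0],[0,0,0.02,0,0,0,0]]]}}

```text
time_s: 7.07
eef_pos: [0.5376, 0.2424, 0.0441]
eef_rot: [-0.0, 0.943, 0.333, -0.002]
wrist_force: [-0.7, -0.3, -0.6]
opening: 0.189
grasp_force: 58.7
```

>>> {"method": "carry_out", "body": {"plan": [[[0,0,0.035,0,0,0,0],[0,0,0.07,0,0,0,0],[0,0,0.1,0,0,0,0],[0,0,0.127,0,0,0,0],[0,-0.03,0.127,0,0,0,0]]]}}

```text
time_s: 7.48
eef_pos: [0.5428, 0.217, 0.18]
eef_rot: [-0.0, 0.942, 0.335, 0.006]
wrist_force: [0.9, -1.0, -0.0]
opening: 0.184
grasp_force: 58.7
```

>>> {"method": "carry_out", "body": {"plan": [[[0,-0.04,0,0,0,0,0],[0,-0.08,0,0,0,0,0],[0,-0.12,0,0,0,0,0],[0,-0.16,0,0,0,0,0],[0,-0.2,0,0,0,0,0]]]}}

```text
time_s: 7.9
eef_pos: [0.5388, 0.0113, 0.1729]
eef_rot: [0.0, 0.943, 0.334, 0.0]
wrist_force: [1.8, 0.6, -0.8]
opening: 0.188
grasp_force: 58.7
```

>>> {"method": "carry_out", "body": {"plan": [[[0,-0.04,0,0,0,0,0],[0,-0.08,0,0,0,0,0],[0,-0.12,0,0,0,0,0],[0,-0.16,0,0,0,0,0],[0,-0.2,0,0,0,0,0]]]}}

```text
time_s: 8.32
eef_pos: [0.5388, -0.189, 0.1728]
eef_rot: [0.0, 0.943, 0.333, 0.0]
wrist_force: [0.5, -0.1, -1.7]
opening: 0.185
grasp_force: 58.7
```

>>> {"method": "carry_out", "body": {"plan": [[[0.003,-0.04,0,0,0,0,0],[0.006,-0.08,0,0,0,0,0],[0.009,-0.12,0,0,0,0,0],[0.011,-0.151,0,0,0,0,0],[0.011,-0.151,-0.03,0,0,0,0]]]}}

```text
time_s: 8.73
eef_pos: [0.5532, -0.3478, 0.1494]
eef_rot: [0.007, 0.944, 0.331, 0.003]
wrist_force: [1.6, -1.4, 0.2]
opening: 0.187
grasp_force: 58.8
```

>>> {"method": "carry_out", "body": {"plan": [[[0,0,-0.03,0,0,0,0],[0,0,-0.06,0,0,0,0],[0,0,-0.085,0,0,0,0],[0,0,-0.09,0,0,0,0],[0,0,-0.09,0,0,0,0]]]}}

```text
time_s: 9.15
eef_pos: [0.5488, -0.3368, 0.0502]
eef_rot: [-0.002, 0.943, 0.333, -0.001]
wrist_force: [-0.3, 0.3, -1.3]
opening: 0.184
grasp_force: 58.8
```

```bash
python3 look.py g4 .55 -.339 .03
```

```text
[ 0.5488 -0.3368  0.0502] [-0.0022  0.9428  0.3334 -0.0012] 0.184 [-0.3  0.3 -1.3] 9.15
top 351 163
scene 117 151
```

View pics/g4.png

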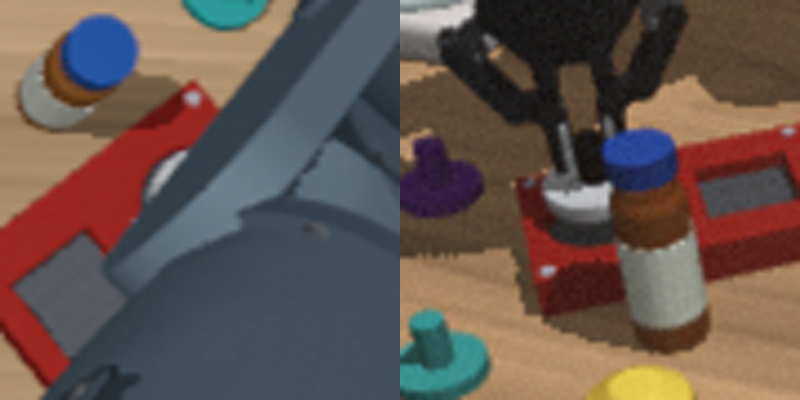

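The top view is occluded. In the scene half, the disc at (580,200) hovers level over the round well at (580,235). I'll lower it gently and watch the force.

>>> {"method": "carry_out", "body": {"plan": [[[0,0,-0.006,0,0,0,0],[0,0,-0.012,0,0,0,0],[0,0,-0.016,0,0,0,0],[0,0,-0.019,0,0,0,0],[0,0,-0.019,0,0,0,0]]]}}

```text
time_s: 9.67
eef_pos: [0.5499, -0.3378, 0.0326]
eef_rot: [-0.001, 0.943, 0.333, -0.0]
wrist_force: [-0.3, 0.7, -0.9]
opening: 0.186
grasp_force: 58.8
```

>>> {"method": "carry_out", "body": {"plan": [[[0,0,-0.003,0,0,0,0],[0,0,-0.005,0,0,0,0],[0,0,-0.006,0,0,0,0],[0,0,-0.0065,0,0,0,0],[0,0,-0.0065,0,0,0,0]]]}}

```text
time_s: 10.08
eef_pos: [0.5505, -0.3384, 0.0294]
eef_rot: [0.0, 0.943, 0.334, -0.0]
wrist_force: [-7.2, 5.2, 16.0]
opening: 0.188
grasp_force: 60.9
```

Contact came about 2 mm early, with a side force towards the bed's +y. I'll ease up, shift 1.2 mm that way and lower again.

>>> {"method": "carry_out", "body": {"plan": [[[0,0,0.003,0,0,0,0],[-0.001,0.0008,0.003,0,0,0,0],[-0.001,0.0008,0.002,0,0,0,0],[-0.001,0.0008,0.001,0,0,0,0],[-0.001,0.0008,0.001,0,0,0,0]]]}}

```text
time_s: 10.5
eef_pos: [0.5495, -0.3376, 0.0294]
eef_rot: [0.0, 0.943, 0.333, -0.0]
wrist_force: [-4.7, 4.3, 14.2]
opening: 0.186
grasp_force: 60.5
```

```bash
python3 - <<'E'
from look import *
look('g5',(.55,-.339,.03),30)
for t in('g5',):
    s=dict(np.load(t+'_scene.npz'));Q=cloud(s);m=(s['pixels'].min(2)>110)&(np.hypot(Q[...,0]-.55,Q[...,1]+.339)<.036)&(Q[...,2]<.045)&(Q[...,2]>.012)
    q=Q[m];A=np.c_[q[:,:2]-[.55,-.339],np.ones(len(q))];k,_,_,_=np.linalg.lstsq(A,q[:,2],rcond=None);r=q[:,2]-A@k
    for _ in range(5): i=abs(r)<.003;k=np.linalg.lstsq(A[i],q[i,2],rcond=None)[0];r=q[:,2]-A@k
    print(len(q),i.sum(),k,'range',q[:,:2].min(0),q[:,:2].max(0))
h=cv2.cvtColor(s['pixels'],cv2.COLOR_RGB2HSV);m=((h[...,0]<8)|(h[...,0]>172))&(h[...,1]>170)&(abs(Q[...,2]-.024)<.006)&(np.hypot(Q[...,0]-.53,Q[...,1]+.31)<.08)
print('bed top z',np.median(Q[m][:,2]))
E
```

```text
[ 0.5495 -0.3376  0.0294] [ 2.000e-04  9.428e-01  3.335e-01 -0.000e+00] 0.186 [-4.7  4.3 14.2] 10.5
top 366 178
scene 132 166
65 64 [-0.00193817  0.02132958  0.02425882] range [ 0.55660571 -0.36013181] [ 0.58141969 -0.32071197]
bed top z 0.0242068415063329
```

View pics/g5.png

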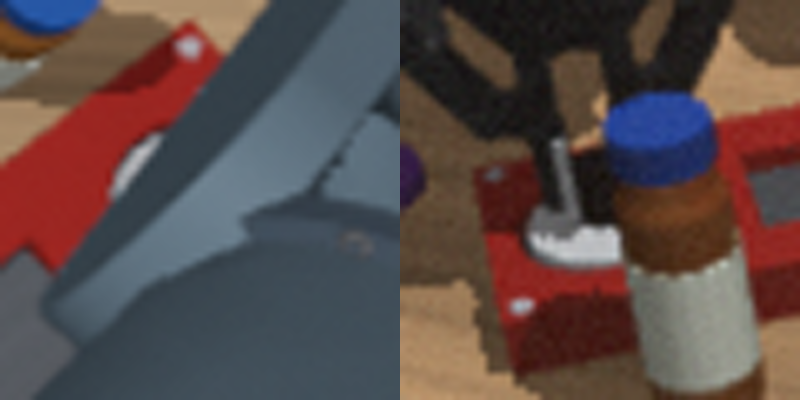

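The plate fills the round well around (580,245). Its fitted top at 24.3 mm is flush with the bed at 24.2 mm, so it is on the floor. I'll release and rise.

>>> {"method": "carry_out", "body": {"plan": [[[0,0,0.001,0,0,0,0],[0,0,0.001,0,0,0,0.3],[0,0,0.001,0,0,0,0.5],[0,0,0.001,0,0,0,0.5],[0,0,0.001,0,0,0,0.5]]]}}

```text
time_s: 11.02
eef_pos: [0.5491, -0.3372, 0.0282]
eef_rot: [-0.0, 0.943, 0.333, -0.0]
wrist_force: [0.6, 0.4, -0.0]
opening: 0.506
grasp_force: 0.0
```

>>> {"method": "carry_out", "body": {"plan": [[[0,0,0.03,0,0,0,0.5],[0,0,0.065,0,0,0,0.5],[0,0,0.1,0,0,0,0.5],[0,0,0.135,0,0,0,0.5],[0,0.01,0.145,0,0,0,0.5]]]}}

```text
time_s: 11.43
eef_pos: [0.5516, -0.3308, 0.1805]
eef_rot: [0.005, 0.943, 0.333, 0.002]
wrist_force: [0.4, -0.3, 1.8]
opening: 0.502
grasp_force: 0.0
```

>>> {"method": "carry_out", "body": {"plan": [[[0,0.04,0,0,0,0,0.5],[0,0.08,0,0,0,0,0.5],[0,0.12,0,0,0,0,0.5],[0,0.16,0,0,0,0,0.5],[0,0.2,0,0,0,0,0.5]]]}}

```text
time_s: 11.85
eef_pos: [0.5487, -0.1255, 0.1734]
eef_rot: [-0.0, 0.943, 0.333, -0.0]
wrist_force: [0.6, 1.0, 0.3]
opening: 0.506
grasp_force: 0.0
```

```bash
python3 - <<'E'
from look import *
look('g6',(.55,-.339,.03),30)
c=dict(np.load('g6_top.npz'));P=cloud(c);g=c['pixels']
d=np.hypot(P[...,0]-.55,P[...,1]+.339)
m=(g.min(2)>120)&(d<.036)&(abs(P[...,2]-.024)<.005);q=P[m]
print(m.sum(),np.median(q[:,2]),cv2.minEnclosingCircle(q[:,:2].astype(np.float32)),cv2.minAreaRect(q[:,:2].astype(np.float32)))
A=np.c_[q[:,:2]-[.55,-.339],np.ones(len(q))];print('plane',np.linalg.lstsq(A,q[:,2],rcond=None)[0])
hsv=cv2.cvtColor(g,cv2.COLOR_RGB2HSV);m=((hsv[...,0]<8)|(hsv[...,0]>172))&(hsv[...,1]>180)&(hsv[...,2]>90)&(abs(P[...,2]-.024)<.006)&(np.hypot(P[...,0]-.524,P[...,1]+.306)<.12)
print('bed',cv2.minAreaRect(P[m][:,:2].astype(np.float32)),np.median(P[m][:,2]))
E
```

```text
[ 0.5487 -0.1255  0.1734] [-1.000e-04  9.429e-01  3.331e-01 -1.000e-04] 0.506 [0.6 1.  0.3] 11.85
top 366 178
scene 132 166
0 nan ((0.0, 0.0), 0.0) ((0.0, 0.0), (0.0, 0.0), 0.0)
plane [0. 0. 0.]
bed ((0.524039089679718, -0.30630263686180115), (0.10801848769187927, 0.16822651028633118), 38.98027801513672) 0.023680631024231236
  return _methods._mean(a, axis=axis, dtype=dtype,
  ret = ret.dtype.type(ret / rcount)
```

View pics/g6.png

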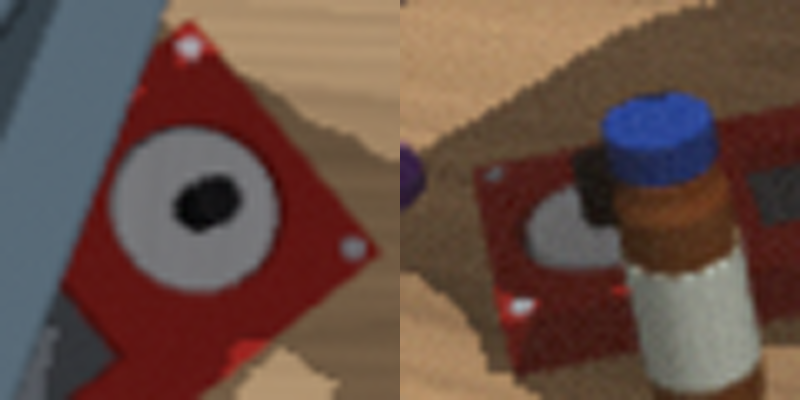

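The medium disc sits concentric and flush in the round well at (193,208). All ten picture views are now used, so from here I work from numbers. Next is the large square.

>>> {"method": "carry_out", "body": {"plan": [[[0,0.04,0,0,0,-0.04,0.5],[0,0.08,0,0,0,-0.08,0.5],[0,0.12,0,0,0,-0.12,0.5],[0,0.16,0,0,0,-0.16,0.5],[0,0.2,0,0,0,-0.2,0.5]]]}}

```text
time_s: 12.37
eef_pos: [0.5491, 0.0739, 0.1735]
eef_rot: [0.0, 0.972, 0.236, -0.0]
wrist_force: [1.2, -0.9, -0.2]
opening: 0.498
grasp_force: 0.0
```

>>> {"method": "carry_out", "body": {"plan": [[[0,0.04,0,0,0,-0.05,0.5],[0,0.08,0,0,0,-0.1,0.5],[0,0.12,0,0,0,-0.15,0.5],[0,0.16,0,0,0,-0.2,0.5],[0,0.2,0,0,0,-0.228,0.5]]]}}

```text
time_s: 12.78
eef_pos: [0.5492, 0.2742, 0.1734]
eef_rot: [0.0, 0.992, 0.124, -0.0]
wrist_force: [0.7, -0.8, 0.1]
opening: 0.497
grasp_force: 0.0
```

>>> {"method": "carry_out", "body": {"plan": [[[-0.009,0.037,0,0,0,0,0.5],[-0.0185,0.077,-0.01,0,0,0,0.5],[-0.0185,0.077,-0.045,0,0,0,0.5],[-0.0185,0.077,-0.08,0,0,0,0.5],[-0.0185,0.077,-0.103,0,0,0,0.5]]]}}

```text
time_s: 13.2
eef_pos: [0.5289, 0.3498, 0.0671]
eef_rot: [0.001, 0.992, 0.127, -0.002]
wrist_force: [-0.5, 0.2, -0.5]
opening: 0.503
grasp_force: 0.0
```

```bash
python3 - <<'E'
from look import *
look('g7',(.53,.35,.03),30)
for n in('top','scene'):
    c=dict(np.load(f'g7_{n}.npz'));P=cloud(c);g=c['pixels'].max(2)
    d=np.hypot(P[...,0]-.5305,P[...,1]-.3495)
    for k,m in(('plate',(g>120)&(d<.04)&(abs(P[...,2]-.022)<.004)),('bar',(d<.025)&(abs(P[...,2]-.05)<.005))):
        if m.sum()>8:print(n,k,m.sum(),cv2.minAreaRect(P[m][:,:2].astype(np.float32)))
E
```

```text
[0.5289 0.3498 0.0671] [ 5.000e-04  9.920e-01  1.265e-01 -1.600e-03] 0.503 [-0.5  0.2 -0.5] 13.2
top 78 177
scene 422 215
top plate 94 ((0.5272129774093628, 0.3485720157623291), (0.035639140754938126, 0.059085067361593246), 34.318233489990234)
top bar 43 ((0.5234367847442627, 0.3480699956417084), (0.01448830682784319, 0.014198767021298409), 1.986907958984375)
scene plate 172 ((0.5340232253074646, 0.3507598042488098), (0.04648200422525406, 0.05063112825155258), 17.47408103942871)
scene bar 82 ((0.5319964289665222, 0.3491661548614502), (0.03031020797789097, 0.013742301613092422), 14.860180854797363)
```

>>> {"method": "carry_out", "body": {"plan": [[[0,0,-0.025,0,0,0,0.5],[0,0,-0.0455,0,0,0,0.5],[0,0,-0.0455,0,0,0,0.5],[0,0,-0.0455,0,0,0,0.3],[0,0,-0.0455,0,0,0,0.0]]]}}

```text
time_s: 13.72
eef_pos: [0.5323, 0.3499, 0.0275]
eef_rot: [-0.0, 0.992, 0.125, 0.001]
wrist_force: [0.5, 0.3, 0.8]
opening: 0.226
grasp_force: 0.0
```

>>> {"method": "carry_out", "body": {"plan": [[[0,0,0,0,0,0,0],[0,0,0,0,0,0,0],[0,0,0,0,0,0,0],[0,0,0,0,0,0,0],[0,0,0.01,0,0,0,0]]]}}

```text
time_s: 14.13
eef_pos: [0.5303, 0.3493, 0.0352]
eef_rot: [0.0, 0.992, 0.126, -0.001]
wrist_force: [0.2, -0.4, -2.0]
opening: 0.146
grasp_force: 59.7
```

>>> {"method": "carry_out", "body": {"plan": [[[0,0,0.035,0,0,0,0],[0,0,0.07,0,0,0,0],[0,0,0.105,0,0,0,0],[0,0,0.1385,0,0,0,0],[0,-0.03,0.1385,0,0,0,0]]]}}

```text
time_s: 14.55
eef_pos: [0.5346, 0.3248, 0.1838]
eef_rot: [-0.003, 0.992, 0.127, 0.007]
wrist_force: [1.5, -0.2, 1.4]
opening: 0.148
grasp_force: 59.7
```

>>> {"method": "carry_out", "body": {"plan": [[[-0.002,-0.04,0,0,0,0.044,0],[-0.004,-0.08,0,0,0,0.088,0],[-0.006,-0.12,0,0,0,0.132,0],[-0.008,-0.16,0,0,0,0.176,0],[-0.01,-0.2,0,0,0,0.22,0]]]}}

```text
time_s: 14.97
eef_pos: [0.5202, 0.1181, 0.1747]
eef_rot: [0.0, 0.972, 0.235, 0.0]
wrist_force: [0.4, 0.0, -2.3]
opening: 0.152
grasp_force: 59.7
```

>>> {"method": "carry_out", "body": {"plan": [[[-0.002,-0.04,0,0,0,0.042,0],[-0.004,-0.08,0,0,0,0.084,0],[-0.006,-0.12,0,0,0,0.126,0],[-0.008,-0.16,0,0,0,0.168,0],[-0.01,-0.2,0,0,0,0.21,0]]]}}

```text
time_s: 15.38
eef_pos: [0.5103, -0.0821, 0.1748]
eef_rot: [0.0, 0.942, 0.335, 0.0]
wrist_force: [0.5, 0.4, -0.4]
opening: 0.147
grasp_force: 59.7
```

>>> {"method": "carry_out", "body": {"plan": [[[-0.003,-0.04,0,0,0,0,0],[-0.006,-0.08,0,0,0,0,0],[-0.009,-0.12,0,0,0,0,0],[-0.012,-0.16,0,0,0,0,0],[-0.0132,-0.193,0,0,0,0,0]]]}}

```text
time_s: 15.8
eef_pos: [0.4968, -0.2762, 0.1749]
eef_rot: [0.001, 0.943, 0.334, 0.0]
wrist_force: [1.0, 0.2, -1.5]
opening: 0.148
grasp_force: 59.7
```

>>> {"method": "carry_out", "body": {"plan": [[[0,0,-0.03,0,0,0,0],[0,0,-0.065,0,0,0,0],[0,0,-0.1,0,0,0,0],[0,0,-0.118,0,0,0,0],[0,0,-0.12,0,0,0,0]]]}}

```text
time_s: 16.22
eef_pos: [0.4946, -0.2711, 0.0499]
eef_rot: [-0.004, 0.943, 0.334, -0.002]
wrist_force: [-0.5, 1.8, -0.8]
opening: 0.147
grasp_force: 59.7
```

```bash
python3 - <<'E'
from look import *
look('g8',(.4975,-.2735,.03),30)
for n in('top','scene'):
    c=dict(np.load(f'g8_{n}.npz'));P=cloud(c);g=c['pixels'];d=np.hypot(P[...,0]-.4975,P[...,1]+.2735)
    col=(g.min(2)>90)&(np.ptp(g.astype(int),axis=2)<40);m=col&(d<.04)&(P[...,2]>.035)&(P[...,2]<.065);
    if m.sum()>8:print(n,m.sum(),np.median(P[m][:,2]),cv2.minAreaRect(P[m][:,:2].astype(np.float32)))
E
```

```text
[ 0.4946 -0.2711  0.0499] [-0.0035  0.9425  0.3341 -0.002 ] 0.147 [-0.5  1.8 -0.8] 16.2167
top 339 198
scene 165 159
scene 174 0.04570816788934473 ((0.49799391627311707, -0.27211013436317444), (0.0493401437997818, 0.04899028688669205), 38.771480560302734)
```

>>> {"method": "carry_out", "body": {"plan": [[[0,0,-0.005,0,0,0,0],[0,0,-0.01,0,0,0,0],[0,0,-0.01,0,0,0,0],[0,0,-0.01,0,0,0,0],[0,0,-0.01,0,0,0,0]]]}}

```text
time_s: 16.73
eef_pos: [0.498, -0.2736, 0.0445]
eef_rot: [0.0, 0.942, 0.334, 0.0]
wrist_force: [-0.3, 0.0, -0.7]
opening: 0.147
grasp_force: 59.7
```

```bash
python3 - <<'E'
from look import *
look('g9',(.4975,-.2735,.03),30)
a=np.deg2rad(38.95);R=np.array([[np.cos(a),-np.sin(a)],[np.sin(a),np.cos(a)]]);b=np.array([.5241,-.306])
c=dict(np.load('g9_scene.npz'));P=cloud(c);g=c['pixels'];d=np.hypot(P[...,0]-.4975,P[...,1]+.2735)
m=(g.min(2)>90)&(np.ptp(g.astype(int),axis=2)<40)&(d<.042)&(P[...,2]>.034)&(P[...,2]<.05)
r=cv2.minAreaRect(P[m][:,:2].astype(np.float32));print(m.sum(),np.median(P[m][:,2]),r,'bed frame',R.T@(np.array(r[0])-b))
# well & bed in the first scene picture, bed frame of the top camera
s=dict(np.load('scene.npz'));Q=cloud(s);B=(Q[...,:2]-b)@R;h=cv2.cvtColor(s['pixels'],cv2.COLOR_RGB2HSV)
red=((h[...,0]<8)|(h[...,0]>172))&(h[...,1]>150)&(abs(Q[...,2]-.024)<.0025)&(abs(B)<.12).all(-1)
p=lambda v:np.percentile(v,[.5,99.5]).round(4)
print('bed scene x',p(B[red][:,0]),'y',p(B[red][:,1]))
# red strip: extents of hole along y at x~0, along x at y~.042
k=red&(abs(B[...,0])<.018)&(B[...,1]>-.005);y=np.sort(B[k][:,1]);i=np.argmax(np.diff(y));print('well y',y[i],y[i+1])
k=red&(abs(B[...,1]-.042)<.018);x=np.sort(B[k][:,0]);i=np.argmax(np.diff(x));print('well x',x[i],x[i+1])
E
```

```text
[ 0.498  -0.2736  0.0445] [5.000e-04 9.424e-01 3.344e-01 3.000e-04] 0.147 [-0.3  0.  -0.7] 16.7333
top 339 198
scene 165 159
141 0.03855669310036547 ((0.5002946257591248, -0.27304360270500183), (0.05031682178378105, 0.049709681421518326), 36.181522369384766) bed frame [0.00220446 0.04059508]
bed scene x [-0.0549  0.0574] y [-0.0864  0.082 ]
well y 0.012415212413092151 0.0667817608380607
well x -0.024338699837301928 0.028395930319722294
```

In the same camera, the die and well centres agree to 1 mm, so I'll lower it.

>>> {"method": "carry_out", "body": {"plan": [[[0,0,-0.004,0,0,0,0],[0,0,-0.008,0,0,0,0],[0,0,-0.011,0,0,0,0],[0,0,-0.0125,0,0,0,0],[0,0,-0.0125,0,0,0,0]]]}}

```text
time_s: 17.25
eef_pos: [0.4973, -0.273, 0.0306]
eef_rot: [-0.001, 0.942, 0.334, -0.0]
wrist_force: [0.9, 0.1, -2.5]
opening: 0.15
grasp_force: 59.7
```

>>> {"method": "carry_out", "body": {"plan": [[[0,0,-0.001,0,0,0,0],[0,0,-0.002,0,0,0,0],[0,0,-0.003,0,0,0,0],[0,0,-0.003,0,0,0,0],[0,0,-0.003,0,0,0,0]]]}}

```text
time_s: 17.67
eef_pos: [0.4976, -0.2733, 0.0299]
eef_rot: [-0.0, 0.942, 0.334, -0.0]
wrist_force: [-5.5, 5.1, 13.5]
opening: 0.147
grasp_force: 61.7
```

Same floor contact signature as the disc: 13.5 N at the same height. I'll release, rise and move clear to check.

>>> {"method": "carry_out", "body": {"plan": [[[0,0,0.001,0,0,0,0],[0,0,0.001,0,0,0,0.3],[0,0,0.001,0,0,0,0.5],[0,0,0.001,0,0,0,0.5],[0,0,0.001,0,0,0,0.5]]]}}

```text
time_s: 18.08
eef_pos: [0.4975, -0.2735, 0.0291]
eef_rot: [-0.0, 0.942, 0.334, -0.0]
wrist_force: [-0.5, -0.2, 0.1]
opening: 0.501
grasp_force: 0.0
```

>>> {"method": "carry_out", "body": {"plan": [[[0,0,0.03,0,0,0,0.5],[0,0,0.065,0,0,0,0.5],[0,0,0.1,0,0,0,0.5],[0,0,0.135,0,0,0,0.5],[0,0.0,0.17,0,0,0,0.5]]]}}

```text
time_s: 18.5
eef_pos: [0.4973, -0.2732, 0.2007]
eef_rot: [-0.0, 0.942, 0.334, -0.0]
wrist_force: [0.6, -1.4, -1.2]
opening: 0.5
grasp_force: 0.0
```

>>> {"method": "carry_out", "body": {"plan": [[[-0.01,0.039,0,0,0,0,0.5],[-0.02,0.078,0,0,0,0,0.5],[-0.03,0.117,0,0,0,0,0.5],[-0.04,0.156,0,0,0,0,0.5],[-0.05,0.195,0,0,0,0,0.5]]]}}

```text
time_s: 18.92
eef_pos: [0.4467, -0.0769, 0.1992]
eef_rot: [0.0, 0.943, 0.334, 0.0]
wrist_force: [1.3, 1.0, -0.1]
opening: 0.5
grasp_force: 0.0
```

>>> {"method": "carry_out", "body": {"plan": [[[-0.01,0.039,0,0,0,0,0.5],[-0.02,0.078,0,0,0,0,0.5],[-0.03,0.117,0,0,0,0,0.5],[-0.04,0.156,0,0,0,0,0.5],[-0.05,0.195,0,0,0,0,0.5]]]}}

```text
time_s: 19.33
eef_pos: [0.3967, 0.1182, 0.1995]
eef_rot: [0.0, 0.943, 0.334, 0.0]
wrist_force: [0.4, 0.0, 0.3]
opening: 0.499
grasp_force: 0.0
```

```bash
python3 - <<'E'
from look import *
look('g10',(.52,-.3,.03),40)
c=dict(np.load('g10_top.npz'));P=cloud(c);g=c['pixels'].astype(int);gray=(g.min(2)>95)&(np.ptp(g,axis=2)<40)
for n,x,y,z,r in(('med',.5505,-.3385,.024,.034),('sq',.4975,-.2735,.024,.036),('small',.579,-.047,.014,.026)):
    d=np.hypot(P[...,0]-x,P[...,1]-y);m=gray&(d<r)&(abs(P[...,2]-z)<.007)
    if m.sum()<10: print(n,'n',m.sum());continue
    q=P[m];print(n,m.sum(),np.median(q[:,2]).round(4),cv2.minAreaRect(q[:,:2].astype(np.float32)),'plane',np.linalg.lstsq(np.c_[q[:,:2]-[x,y],np.ones(len(q))],q[:,2],rcond=None)[0].round(4))
    k=(d<.03)&(P[...,2]>z+.022)&(P[...,2]<z+.04);print('   knob',k.sum(),np.median(P[k],0).round(4))
h=cv2.cvtColor(c['pixels'],cv2.COLOR_RGB2HSV);m=((h[...,0]<8)|(h[...,0]>172))&(h[...,1]>180)&(abs(P[...,2]-.024)<.006)&(np.hypot(P[...,0]-.524,P[...,1]+.306)<.12)
print('bed',cv2.minAreaRect(P[m][:,:2].astype(np.float32)),np.median(P[m][:,2]))
E
```

```text
[0.3967 0.1182 0.1995] [1.000e-04 9.425e-01 3.341e-01 4.000e-04] 0.499 [0.4 0.  0.3] 19.3333
top 340 179
scene 141 152
med 400 0.0237 ((0.5483229756355286, -0.3373968303203583), (0.05781301110982895, 0.05986912548542023), 43.91484069824219) plane [-0.0005 -0.0022  0.0237]
   knob 49 [ 0.5491 -0.3377  0.0515]
sq 319 0.0237 ((0.49579057097435, -0.27354323863983154), (0.04983976483345032, 0.05142271891236305), 38.953975677490234) plane [ 0.0075 -0.0039  0.0237]
   knob 80 [ 0.4963 -0.274   0.0518]
small 263 0.0139 ((0.578764796257019, -0.048238128423690796), (0.04734477773308754, 0.047737181186676025), 47.09038162231445) plane [0.0075 0.0073 0.0139]
   knob 43 [ 0.578  -0.0489  0.0413]
bed ((0.5238861441612244, -0.30584654211997986), (0.10891485959291458, 0.1682734191417694), 39.07203674316406) 0.023625368560998505
```

All three dies measure flat and at the right height, and both fitted ones are centred within about 2 mm. I'm handing in.

```bash
python3 -c "
from bench import hand_in
print(hand_in())"
```

```text
the job is handed in; nothing more can be done
None
```

Job handed in after about 19 s of the 72 s allowed; the hand-in returned no verdict. My last camera check showed the small disc flat in the tray, and the medium disc and larger square flush in their wells, centred to about 2 mm.

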